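Change attenuator sections, make before break

TASK

The five toggle switches on the grey step attenuator each put a section in line when they lean away from you; one round toggle is over that way now and protects the amplifier. With light fingertip pushes, tip the flat paddle toggle fully over away from you first, and only then tip that round toggle fully back towards you, so that the amplifier is never left with no section before it. Grip nothing, do not force the handles hard against their stops, leave the other three toggles and the things lying about untouched, and withdraw the hand.

Things in the scene. Friction and masses are not known exactly. Their poses are not given: they have to be found in the camera images.
- front_end: the receiver front end: an aluminium plate 130 x 290 x 6 mm screwed to the bench, a grey step attenuator along its front half, a small amplifier box (40 x 70 mm, top 26 mm above the bench) behind it. Origin at the centre of the plate's underside; x points to the back, away from the robot, y to the left along the switches, z up; turned by up to 0.25 rad
- row_mid (a point): middle of the attenuator's flat top (50 x 222 mm, 42 mm above the bench). Five toggle switches stand on it in a row along y, at y = -84, -42, 0, 42 and 84 mm from this point; which switch has which place changes. Two loose parts lie on the plate behind the row's right-hand end
- paddle_tip (a point): end of the one flat steel paddle handle, 18 mm wide along the row, 4.5 mm thick and 20 mm tall at its upper end, 36 mm from its pivot. The point is the centre of the handle's free end and swings with it. The pivot is 48 mm above the bench, so the end is 81 mm up and 14 mm before (out) or behind (in) the pivot
- paddle (a joint): swing of the paddle toggle (rad): 0 = fully over to the front, the robot's side (out of line), 0.80 = fully over to the back (in line). A spring snaps it past the middle (0.40) to either end and holds it there; about 2.5 N at the handle's end starts it, and the push falls to nothing at the middle. Starts at 0
- bat_in_tip (a point): end of the round steel bat handle whose section is in line at the start (the only handle that leans away from the robot then), 4 mm thick at the root and 7 mm near the end, 36 mm from its pivot. The point is the centre of the handle's free end and swings with it. The pivot is 48 mm above the bench, so the end is 81 mm up and 14 mm before (out) or behind (in) the pivot
- bat_in (a joint): swing of that round toggle (rad), the same way: 0 = over towards the robot (out), 0.80 = over away from it (in). Starts near 0.80; the same spring
- bat_1_tip (a point): end of a round bat handle of the same shape, the first of the three that stay out of line and are left alone
- bat_1 (a joint): swing of that toggle (rad), the same way; stays at 0
- bat_2_tip (a point): end of a round bat handle of the same shape, the second of the three that stay out of line and are left alone
- bat_2 (a joint): swing of that toggle (rad), the same way; stays at 0
- bat_3_tip (a point): end of a round bat handle of the same shape, the third of the three that stay out of line and are left alone
- bat_3 (a joint): swing of that toggle (rad), the same way; stays at 0
- load: a white coaxial load, 18 x 29 x 19 mm, loose on the plate behind the attenuator; left alone. Origin under its centre
- pad: a thin white coaxial attenuator, 9 x 28 x 9 mm, loose on the plate behind the step attenuator; left alone. Origin under its centre
- short: a short white coaxial cap, 18 x 21 x 18 mm, loose on the bench behind the plate; left alone. Origin under its centre
- adaptor: a white coaxial adaptor, 20 x 45 x 20 mm, loose on the bench to the right of the plate; left alone. Origin under its centre
- wrench: a torque wrench with an orange handle, 160 mm long, loose on the bench before the plate; left alone. Origin under its centre
- caliper: a caliper, 71 x 220 x 14 mm, loose on the bench to the left of the plate; left alone. Origin under its centre

How it is judged:
By the outcome, as a careful person would: the job done as asked, in the order asked, and still so for the second after the job is handed in, with the robot touching nothing.
It also fails if it takes over 48 s, if anything falls off the work surface, if the arm or the gripper's body presses on something with over 40 N, if the wrist force passes 120 N, or if a joint passes its speed limit or range.

ROBOT

A 7-joint arm with a two-finger parallel gripper is mounted at the origin on a cart in front of the work surface, level with it; the furniture and walls round the work are solid. World frame = base frame: x ahead of the robot, y to its left, z up, the work surface at z = 0. Lengths are in m, angles in rad, forces in N, time in s.
With the tool pointing down it reaches from about 0.4 to 0.85 m from the base axis. Payload 4.5 kg.
Tool frame: the origin (TCP) lies on the centre line of the jaws, within the pads' length; the fingertips stand 17 mm ahead of it and the grasp point (between the pads) lies 2 mm behind it (r.tip_reach is the distance from the TCP to the fingertips, in m); z points along the fingers, y is the line along which they close (so a half turn about z gives the same grasp; the last joint's range is limited). The gripper opens to 88 mm and grips with 3 to 60 N. Pads are 18 mm wide; open, the fingers measure 123 mm over their backs; the gripper's body (75 mm by 187 mm) begins 45 mm behind the grasp point.
Start: joints at [-1.118, 0.689, -0.195, 1.565, 0.157, 0.902, -0.215], TCP at [0.254, 0.571, 0.216] pointing down, gripper open.
Joint ranges: [-3.01, 3.01], [-0.46, 2.08], [-1.47, 1.51], [0.13, 2.56], [-1, 4.14], [0.04, 2.09], [-2.66, 2.66]. Speed limits (rad/s): [2.57, 2.57, 3.14, 3.14, 3.14, 3.14, 3.14].

INTERFACE

Orientations are given as a unit quaternion [x, y, z, w].
In Python, from plant import r gives the robot as it stands.
- The arm moves only by the tool step_arm, never from a script. Its argument "steps" is a list of rows, each a list of 7 numbers: the shift along the tool's x, y, z in cm, then the turn, a rotation vector about the tool's x, y, z in degrees, then the gripper's target within -1 to 1 (shut at 1, half-way at 0, fully open at -1). A call has 1 to 8 rows; each row shifts and turns the commanded pose from where the row before left it, along the tool's axes as they then stand; what a row does not reach is not made up. A row lasts 1/8 s, in which the tool goes at most 62.5 mm and 10.7 degrees, less where a joint would pass 70% of its speed; a pose out of reach is approached as far as the arm can. A call with a gripper value outside its range is refused whole. The fingers move at their own pace and stop on an object; "force" is the grip in N (left out, the last holds). Time passes only in rows, so rows that do not move let the fingers close. It gives the time, the measured TCP pose, the force, the opening and the grip force at its end, in the units of the state.
- r.get_state(): the state, without advancing time (a new reading comes with each control period).
- r.snapshot(name): name is "scene" or "top" or "wrist"; returns a dict with "pixels" (480x640x3 uint8, red, green, blue), "fx", "fy", "cx", "cy" (pixels), "dist_coeffs" ([k1, k2, p1, p2, k3] as OpenCV has them; the pictures are not rectified), "cam_to_world" (4x4, takes a point from camera to world coordinates). Camera axes: x right, y down, z forward; pixel columns grow to the right and rows downward; lengths in m; the calibration is good to about 2 mm. A picture is of the moment at which its call begins. There is no depth.
- r.finish_job(): hands the job in; it is judged then, once.
The state is a dict: "clock": time; "q": joint angles; "qd": joint speeds; "joint_torque": joint torques, N m; "tool_pos": TCP position; "eef_rot": TCP orientation; "contact_force": force on the tool from outside, world axes, zero at the start; "moment": the same for the moment, N m; "opening": opening from 0.0 (shut) to 1.0 (fully open); "finger_force": force on a finger pad.
Only numpy, scipy, OpenCV 4.12 (cv2) and the standard library are available. Lean on these libraries where they do the work, as an engineer would, in place of code of your own. Each camera call takes 0.05 s, during which the arm holds its last target. There are 200 camera calls.

## Working session

There is one attempt and no reset: what is moved stays moved. The work goes in short steps, Python scripts to look and compute and a tool call to move; the robot and the scene stay as the last step left them, time stands still between calls to the robot, and variables do not carry over. Pictures are saved under pics/ and viewed, at most 10 in all, crops included, and the job is handed in when it is done.

Besides the shell and the picture viewer there is one more tool, called after ">>>" as a command line: name --pt "numbers of a row" for each row, then --argument value for the rest. step_arm: Moves the arm, as the interface text tells. Its arguments: {"type":"object","properties":{"steps":{"type":"array","items":{"type":"array","items":{"type":"number"}}},"force":{"type":"number"}},"required":["steps"]}

```bash
mkdir -p pics; ls; cat > h.py <<'E'
import numpy as np, cv2, pickle
from plant import r
def snap(n,f):
    s=r.snapshot(n); pickle.dump(s,open(f'pics/{f}.pkl','wb'))
    cv2.imwrite(f'pics/{f}.png',s['pixels'][...,::-1]); return s
def load(f): return pickle.load(open(f'pics/{f}.pkl','rb'))
def KD(s): return np.array([[s['fx'],0,s['cx']],[0,s['fy'],s['cy']],[0,0,1.]]),np.array(s['dist_coeffs'],float)
def at_z(s,uv,z):
    K,D=KD(s); p=cv2.undistortPoints(np.array(uv,float).reshape(-1,1,2),K,D).reshape(-1,2)
    T=np.array(s['cam_to_world']); d=np.c_[p,np.ones(len(p))]@T[:3,:3].T; o=T[:3,3]
    return o+d*((z-o[2])/d[:,2])[:,None]
def proj(s,P):
    K,D=KD(s); T=np.linalg.inv(np.array(s['cam_to_world']))
    return cv2.projectPoints(np.array(P,float).reshape(-1,1,3),cv2.Rodrigues(T[:3,:3])[0],T[:3,3],K,D)[0].reshape(-1,2)
def crop(f,u0,v0,w,h,k):
    im=cv2.imread(f'pics/{f}.png')[v0:v0+h,u0:u0+w]
    cv2.imwrite(f'pics/{f}_c.png',cv2.resize(im,None,fx=k,fy=k,interpolation=cv2.INTER_CUBIC))
E
python3 - <<'E'
from h import *
for n in('scene','top'):
    s=snap(n,n+'0'); print(n,s['fx'],np.round(s['cam_to_world'],3).tolist())
st=r.get_state(); print(st)
a=cv2.imread('pics/scene0.png');
E
```

```text
pics
scene 549.3532501384556 [[0.796, -0.35, 0.493, -0.029], [-0.604, -0.432, 0.67, -0.676], [-0.022, -0.831, -0.556, 0.718], [0.0, 0.0, 0.0, 1.0]]
top 440.4095299529753 [[-0.014, -0.982, 0.19, 0.352], [-1.0, 0.014, -0.003, 0.106], [0.001, -0.19, -0.982, 1.226], [0.0, 0.0, 0.0, 1.0]]
{'clock': 0.1, 'q': array([-1.11818275,  0.68988691, -0.19451188,  1.56624959,  0.157299  ,
        0.90252326, -0.21505698]), 'qd': array([ 0.00037073, -0.00049169,  0.00111714, -0.00362777,  0.00251917,
        0.0012918 , -0.00235425]), 'joint_torque': array([-2.72344121e-03, -5.28493881e+01, -1.27156813e+00, -1.53833896e+01,
       -5.26372832e-02,  1.97081506e-03,  3.86775071e-05]), 'tool_pos': array([0.25396999, 0.57039581, 0.21549576]), 'eef_rot': array([ 2.07824075e-01,  9.78165861e-01, -8.31234971e-04, -1.09151997e-04]), 'contact_force': array([-0.32425226, -0.28094004,  0.63817976]), 'moment': array([-0.02429145, -0.03713847,  0.01218219]), 'finger_force': 0.0, 'opening': 0.9970486299881782}
```

View pics/top0.png

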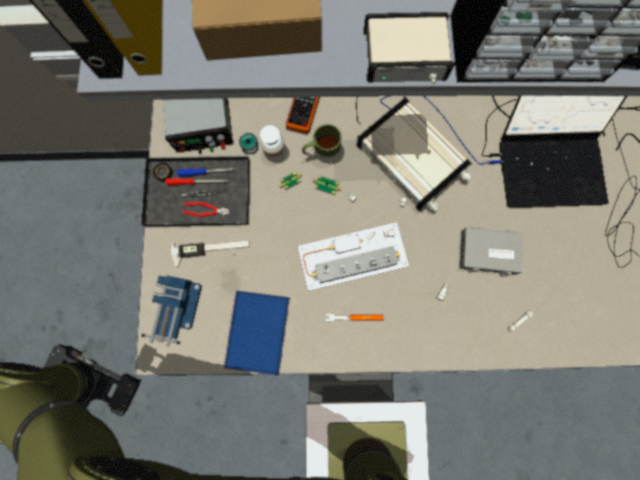

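View pics/scene0.png

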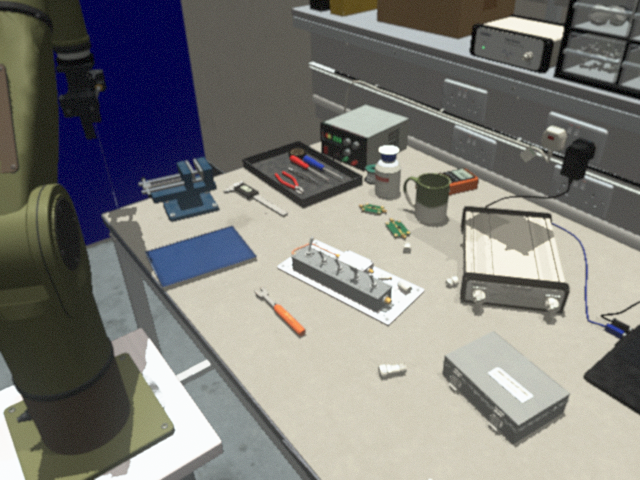

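The plate shows at about (353,256) in the top picture and (350,278) in the scene picture. I'll enlarge both.

```bash
python3 - <<'E'
from h import *
crop('top0',295,215,120,80,6); crop('scene0',270,225,160,100,5)
s=load('top0'); print(at_z(s,[(299,245),(402,223),(409,266),(308,290)],0.006))
E
```

```text
[[ 0.57951097  0.17576579  0.006     ]
 [ 0.63920337 -0.11775539  0.006     ]
 [ 0.51550123 -0.13157268  0.006     ]
 [ 0.45262642  0.15126304  0.006     ]]
```

View pics/top0_c.png

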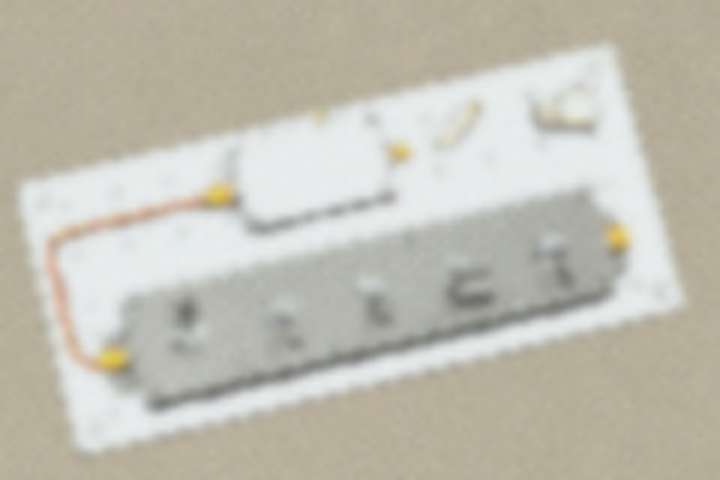

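View pics/scene0_c.png

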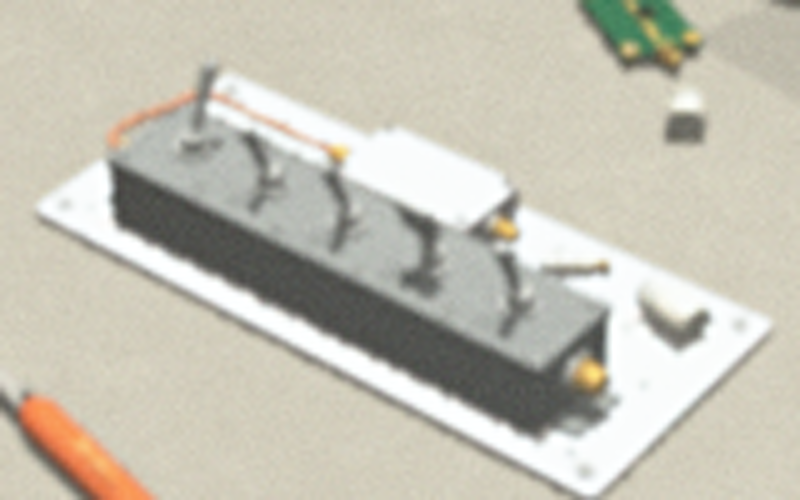

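Reading the enlarged crops:

| Feature | Top crop | Scene crop |
|---|---|---|
| Leftmost handle, leaning back (round, in line) | nut at about (193,335) | end at (208,68) |
| Wide paddle, fourth from the left | nut at (462,268) | end at about (405,218) |
| Plate corners | (22,183), (613,43), (685,300), (85,452) | – |

Next I fit the plate pose using both pictures.

```bash
python3 - <<'E'
from h import *
from scipy.optimize import least_squares
A=load('top0');B=load('scene0')
ys=[84,42,0,-42,-84]
tc=[(22,183),(613,43),(685,300),(85,452)]; pc=[(65,145),(65,-145),(-65,-145),(-65,145)]
tn=[(193,335),(283,310),(372,287),(462,268),(550,243)]
sc=[(38,208),(772,325),(588,500)]; ps=[(-65,145),(65,-145),(-65,-145)]
stp=[(208,68),(247,137),(328,178),(405,218),(503,255)]; xt=[14,-14,-14,-14,-14]
top=lambda a:np.array(a)/6+[295,215]; sce=lambda a:np.array(a)/5+[270,225]
def W(p,P):
    P=np.array(P,float); c,s=np.cos(p[2]),np.sin(p[2])
    return np.c_[p[0]+c*P[:,0]-s*P[:,1],p[1]+s*P[:,0]+c*P[:,1],P[:,2]]
def res(p,cal=True):
    o=[]
    o.append(proj(A,W(p,[(x/1e3,y/1e3,.006) for x,y in pc]))-top(tc))
    o.append(proj(A,W(p,[(p[3],p[4]+y/1e3,.045) for y in ys]))-top(tn))
    o.append(proj(B,W(p,[(x/1e3,y/1e3,.006) for x,y in ps]))-sce(sc))
    o.append(proj(B,W(p,[(p[3]+x/1e3,p[4]+y/1e3,.081) for x,y in zip(xt,ys)]))-sce(stp))
    return np.concatenate(o).ravel()
s=least_squares(res,[.55,.02,.22,-.03,0],loss='soft_l1'); p=s.x
print(p.round(4)); print(res(p).reshape(-1,2).round(1).tolist())
print('row_mid',W(p,[(p[3],p[4],.042)]).round(4)); np.save('p.npy',p)
for n,y in(('paddle',-.042),('bat_in',.084)): print(n,W(p,[(p[3],p[4]+y,.048)]).round(4))
pad=W(p,[(p[3]-.08,p[4]-.042,.2)])[0]
R=cv2.Rodrigues
from scipy.spatial.transform import Rotation as Ro
st=r.get_state(); T=Ro.from_quat(st['eef_rot'])
print('shift tool frame cm',T.inv().apply(pad-st['tool_pos'])*100)
ty=T.apply([0,1,0]); print('turn about tool z deg',-np.degrees(p[2]+np.pi/2-np.arctan2(ty[1],ty[0])))
E
```

```text
[ 5.460e-01  2.170e-02  2.218e-01 -2.870e-02 -4.000e-04]
[[-0.3, 0.2], [0.5, 0.2], [0.7, 1.3], [-0.3, 0.4], [0.3, 0.2], [0.4, 0.8], [0.7, 1.0], [0.7, 0.6], [0.9, 1.2], [-0.8, -0.7], [0.7, -0.6], [0.8, -0.9], [0.9, -1.9], [-0.3, -2.3], [-0.2, -2.8], [1.4, -2.8], [-0.5, -1.8]]
row_mid [[0.5181 0.015  0.042 ]]
paddle [[ 0.5273 -0.026   0.048 ]]
bat_in [[0.4996 0.0969 0.048 ]]
shift tool frame cm [-42.80965058 -48.15188686   1.6357159 ]
turn about tool z deg -36.69692115247692
```

>>> step_arm --pt "0 0 -4 0 0 0 1" --pt "-3 -3.4 0 0 0 0 1" --pt "-3 -3.4 0 0 0 0 1" --pt "-3 -3.4 0 0 0 0 1" --pt "-3 -3.4 0 0 0 0 1" --pt "-3 -3.4 0 0 0 0 1" --pt "-3 -3.4 0 0 0 0 1" --pt "-3 -3.4 0 0 0 0 1" --force 10

```text
clock: 1.1
tool_pos: [0.3494, 0.2666, 0.2561]
eef_rot: [0.208, 0.978, -0.0, -0.0]
contact_force: [0.2, -0.3, -0.1]
opening: 0.115
finger_force: 0.0
```

>>> step_arm --pt "-3 -3.4 0 0 0 0 1" --pt "-3 -3.4 0 0 0 0 1" --pt "-3 -3.4 0 0 0 0 1" --pt "-3 -3.4 0 0 0 -9 1" --pt "0 0 0 0 0 -9 1" --pt "0 0 0 0 0 -9 1" --pt "0 0 0 0 0 -9.7 1" --pt "0 0 0 0 0 0 1"

```text
clock: 2.1
tool_pos: [0.4034, 0.0949, 0.256]
eef_rot: [-0.11, 0.994, 0.0, -0.0]
contact_force: [0.1, -0.2, 0.5]
opening: 0.004
finger_force: 0.0
```

```bash
cat > go.py <<'E'
from h import *
from scipy.spatial.transform import Rotation as Ro
import sys
# target in row frame (mm rel. pivot at row y), z of fingertips mm
def go(x,y,ztip,p):
    c,s=np.cos(p[2]),np.sin(p[2]); X=p[3]+x/1e3; Y=p[4]+y/1e3
    st=r.get_state(); T=Ro.from_quat(st['eef_rot'])
    t=np.array([p[0]+c*X-s*Y,p[1]+s*X+c*Y,ztip/1e3+r.tip_reach])
    tr=T.apply([0,1,0]); tz=T.apply([0,0,1])
    a=np.degrees(p[2]+np.pi/2-np.arctan2(tr[1],tr[0]))
    d=st['tool_pos']-[p[0],p[1],0]
    print('clock',st['clock'].__round__(2),'now row xy tip mm',((c*d[0]+s*d[1]-p[3])*1e3).round(1),((-s*d[0]+c*d[1]-p[4])*1e3).round(1),((d[2]-r.tip_reach)*1e3).round(1),'F',st['contact_force'].round(1),'tilt',tz.round(3))
    print('shift tool cm',(T.inv().apply(t-st['tool_pos'])*100).round(2),'turn z',round(-a,1),'open',st['opening'])
if __name__=='__main__':
    go(*map(float,sys.argv[1:4]),np.load('p.npy'))
E
python3 go.py -80 -42 180; python3 -c "
from h import *
s=snap('wrist','w1');p=np.load('p.npy');print(np.round(s['cam_to_world'],3).tolist(),s['fx'])"
```

```text
clock 2.1 now row xy tip mm -94.3 103.3 239.0 F [ 0.1 -0.2  0.5] tilt [-0.001  0.    -1.   ]
shift tool cm [ -1.47 -14.53   5.9 ] turn z -0.1 open 0.004033541250510595
[[-0.217, 0.928, 0.303, 0.324], [0.976, 0.206, 0.068, 0.078], [0.0, 0.31, -0.951, 0.425], [0.0, 0.0, 0.0, 1.0]] 373.3971179426573
```

View pics/w1.png

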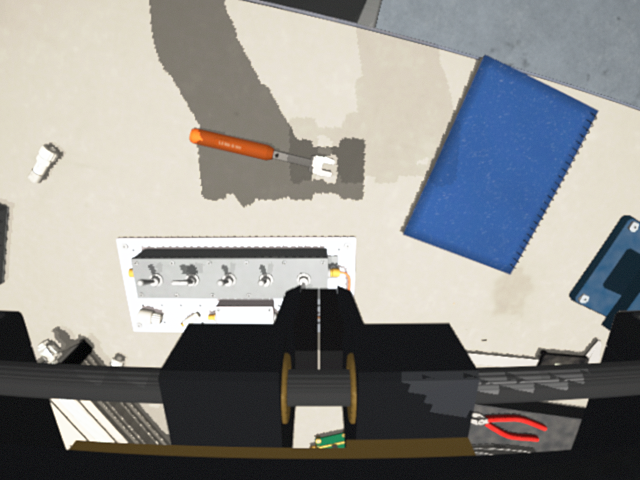

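The wrist picture shows the row at v≈278, with the paddle's wide handle at about (185,281) and bat_in at about (303,280), next to the shut fingers. I'll enlarge it to check the fit.

```bash
python3 - <<'E'
from h import *
crop('w1',110,228,260,110,3)
E
```

```text
(no output)
```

View pics/w1_c.png

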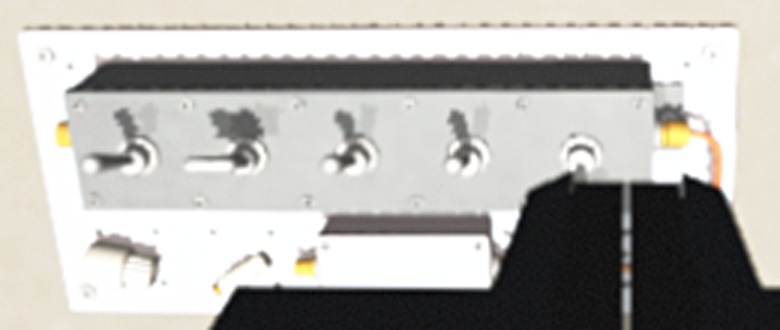

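```bash
python3 - <<'E'
from h import *
from scipy.optimize import least_squares
s=load('w1'); p=np.load('p.npy')
f=lambda a:np.array(a,float)/3+[110,228]
def W(q,P):
    P=np.array(P,float)/1e3; c,d=np.cos(q[2]),np.sin(q[2])
    return np.c_[q[0]+c*P[:,0]-d*P[:,1],q[1]+d*P[:,0]+c*P[:,1],P[:,2]]
P=[(-25,-111,42),(-25,111,42),(25,-111,42)]+[(0,y,46) for y in(-84,-42,0,42,84)]+[(-14,y,81) for y in(-84,-42,0,42)]
m=f([(66,93),(652,89),(84,210),(138,157),(248,157),(360,157),(471,157),(581,156),(92,163),(215,163),(333,165),(457,165)])
q0=W(np.r_[p[:3]],[(p[3]*1e3,p[4]*1e3,42)])[0]; q0=np.r_[q0[:2],p[2]]
print('prior',q0,(proj(s,W(q0,P))-m).round(1).tolist())
q=least_squares(lambda q:(proj(s,W(q,P))-m).ravel(),q0,loss='soft_l1').x
print('fit',q,(proj(s,W(q,P))-m).round(1).tolist())
np.save('p.npy',np.r_[q,0,0])
E
python3 go.py -50 -42 100
```

```text
prior [0.51810713 0.01496243 0.22178196] [[-4.2, -1.7], [-2.2, -0.4], [-3.1, -0.8], [-3.3, -1.1], [-3.7, -0.9], [-4.1, -0.8], [-3.8, -0.8], [-2.8, -0.5], [-3.9, -1.2], [-5.3, -1.0], [-4.2, -1.5], [-4.6, -1.4]]
fit [0.5183203  0.01921723 0.22466235] [[-0.6, -0.4], [1.4, 0.3], [0.6, 0.3], [0.4, 0.1], [0.0, 0.1], [-0.4, 0.1], [-0.0, 0.1], [0.9, 0.3], [0.1, 0.0], [-1.3, 0.2], [-0.2, -0.5], [-0.5, -0.5]]
clock 2.15 now row xy tip mm -95.2 99.5 239.1 F [ 0.4 -0.5  0.3] tilt [-0.001  0.    -1.   ]
shift tool cm [ -4.61 -14.12  13.9 ] turn z -0.4 open 0.007861587379576917
```

>>> step_arm --pt "0 -4.7 0 0 0 0 1" --pt "0 -4.7 0 0 0 0 1" --pt "0 -4.7 0 0 0 0 1" --pt "-2.3 0 3.5 0 0 0 1" --pt "-2.3 0 3.5 0 0 0 1" --pt "0 0 3.5 0 0 0 1" --pt "0 0 3.4 0 0 0 1" --pt "0 0 0 0 0 0 1"

```text
clock: 3.15
tool_pos: [0.4777, -0.0322, 0.1155]
eef_rot: [-0.11, 0.994, -0.0, -0.003]
contact_force: [-0.1, -0.3, 0.3]
opening: 0.006
finger_force: 0.0
```

```bash
python3 go.py -32 -42 70; python3 - <<'E'
from h import *
s=snap('wrist','w2'); crop('w2',180,180,270,200,3-0.2)
E
```

```text
clock 3.15 now row xy tip mm -51.1 -41.1 98.5 F [-0.1 -0.3  0.3] tilt [-0.005 -0.001 -1.   ]
shift tool cm [-1.92 -0.08  2.84] turn z -0.2 open 0.006376207852366812
```

View pics/w2_c.png

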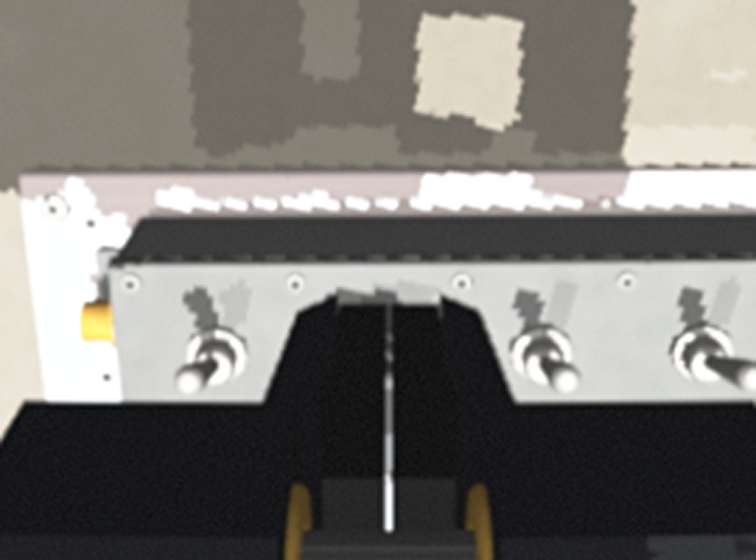

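The shut fingers are centred between the paddle's neighbours: seam at u≈388, nuts at 222 and 540 in the crop. Now down, then push.

>>> step_arm --pt "0 0 1.4 0 0 0 1" --pt "0 0 1.4 0 0 0 1" --pt "-0.8 0 0 0 0 0 1" --pt "-0.8 0 0 0 0 0 1" --pt "0 0 0 0 0 0 1"

```text
clock: 3.82
tool_pos: [0.4969, -0.0284, 0.0902]
eef_rot: [-0.111, 0.994, 0.0, 0.002]
contact_force: [-0.6, -0.7, -0.7]
opening: 0.001
finger_force: 0.0
```

>>> step_arm --pt "-0.3 0 0 0 0 0 1" --pt "-0.3 0 0 0 0 0 1" --pt "-0.3 0 0 0 0 0 1" --pt "0 0 0 0 0 0 1"

```text
clock: 4.32
tool_pos: [0.5041, -0.0267, 0.0892]
eef_rot: [-0.111, 0.994, 0.0, 0.0]
contact_force: [-0.3, -0.4, 0.6]
opening: 0.003
finger_force: 0.0
```

```bash
python3 go.py -8 -42 70
```

```text
clock 4.33 now row xy tip mm -24.1 -41.6 72.2 F [-0.3 -0.4  0.6] tilt [ 0.  0. -1.]
shift tool cm [-1.61 -0.04  0.22] turn z -0.2 open 0.003496734820947886
```

>>> step_arm --pt "-0.3 0 0.1 0 0 0 1" --pt "-0.3 0 0.1 0 0 0 1"

```text
clock: 4.58
tool_pos: [0.5098, -0.0254, 0.0871]
eef_rot: [-0.111, 0.994, 0.0, -0.0]
contact_force: [0.5, 0.2, 0.5]
opening: 0.004
finger_force: 0.0
```

>>> step_arm --pt "-0.3 0 0 0 0 0 1" --pt "-0.3 0 0 0 0 0 1"

```text
clock: 4.82
tool_pos: [0.5158, -0.0241, 0.0872]
eef_rot: [-0.111, 0.994, 0.0, 0.0]
contact_force: [0.4, -0.6, 0.5]
opening: 0.006
finger_force: 0.0
```

```bash
python3 go.py -8 -42 70; python3 - <<'E'
from h import *
s=snap('scene','s2'); crop('s2',270,205,160,120,5)
E
```

```text
clock 4.83 now row xy tip mm -12.1 -41.6 70.2 F [ 0.4 -0.6  0.5] tilt [ 0.  0. -1.]
shift tool cm [-0.41 -0.03  0.02] turn z -0.2 open 0.006295340272417096
```

View pics/s2_c.png

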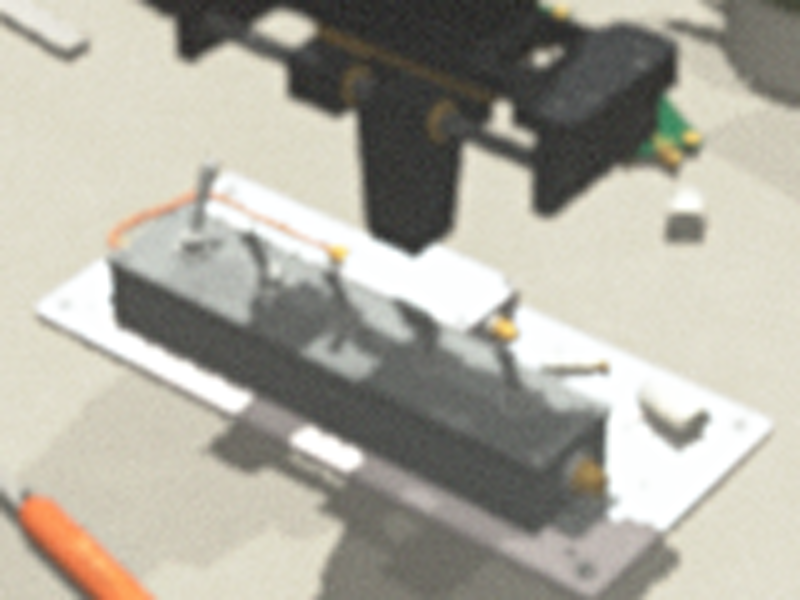

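The paddle, with its end at about (408,305), hasn't moved. The finger's lower end shows at (410,250), apparently not level with it. I'll project where the tip should appear.

```bash
python3 - <<'E'
from h import *
s=load('s2'); q=np.load('p.npy'); st=r.get_state()
from scipy.spatial.transform import Rotation as Ro
T=Ro.from_quat(st['eef_rot']); print(r.tip_reach)
c,d=np.cos(q[2]),np.sin(q[2])
W=lambda x,y,z:np.array([q[0]+(c*x-d*y)/1e3,q[1]+(d*x+c*y)/1e3,z/1e3])
L=[W(-14,-42,81),W(14,-42,81),W(0,-42,48),W(14,84,81),W(-14,0,81),W(-14,-84,81),W(-12,-42,70),st['tool_pos'],st['tool_pos']+T.apply([0,0,r.tip_reach])]
print(((proj(s,L)-[270,205])*5).round().tolist())
# same tip points: check in wrist view
w=load('w2'); print(((proj(w,L[:6])-[180,180])*2.8).round().tolist())
E
```

```text
0.017
[[406.0, 298.0], [449.0, 265.0], [427.0, 349.0], [206.0, 154.0], [321.0, 259.0], [494.0, 340.0], [409.0, 319.0], [409.0, 282.0], [408.0, 317.0]]
[[382.0, 379.0], [383.0, 485.0], [383.0, 361.0], [918.0, 476.0], [572.0, 377.0], [193.0, 379.0]]
```

```bash
python3 - <<'E'
from h import *
s=load('w2'); t=np.array([0.4777,-0.0322,0.1155])
print(((proj(s,[t,t-[0,0,.017],t+[0,0,.02],t+[0,0,.05]])-[180,180])*2.8).round().tolist())
c=np.linalg.inv(s['cam_to_world']); print((c@np.r_[t,1]).round(3),(c@np.r_[t-[0,0,.017],1]).round(3))
s=load('s2');print(np.round(s['cam_to_world'],3).tolist())
s=snap('wrist','w3'); crop('w3',180,180,270,200,2.8)
E
```

```text
[[385.0, 294.0], [385.0, 256.0], [385.0, 348.0], [385.0, 455.0]]
[-0.     0.025  0.186  1.   ] [-0.     0.02   0.203  1.   ]
[[0.796, -0.35, 0.493, -0.029], [-0.604, -0.432, 0.67, -0.676], [-0.022, -0.831, -0.556, 0.718], [0.0, 0.0, 0.0, 1.0]]
```

View pics/w3_c.png

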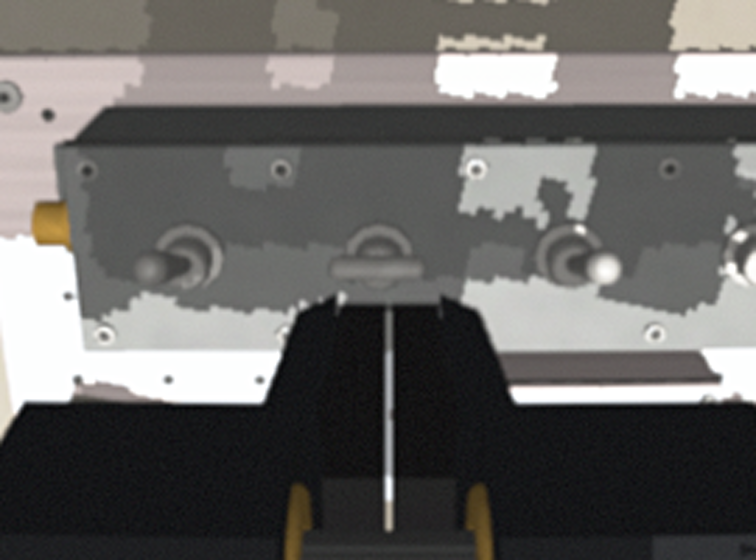

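The wrist picture shows the paddle, at (377,268) in the crop, still leaning to the front. The finger's end, edge at v≈300, appears above it and not in front of it. I'll triangulate the finger's front-right lower corner from both pictures.

```bash
python3 - <<'E'
from h import *
S=load('s2');Wc=load('w3'); st=r.get_state(); q=np.load('p.npy')
def ray(s,uv):
    a=at_z(s,[uv],0.0)[0]; o=np.array(s['cam_to_world'])[:3,3]; d=a-o; return o,d/np.linalg.norm(d)
for cs,cw in (((412,252),(338,297)),((412,252),(338,310)),((372,235),(440,300))):
    o1,d1=ray(S,np.array(cs)/5+[270,205]); o2,d2=ray(Wc,np.array(cw)/2.8+[180,180])
    t=np.linalg.lstsq(np.c_[d1,-d2],o2-o1,rcond=None)[0]; a,b=o1+t[0]*d1,o2+t[1]*d2; m=(a+b)/2
    e=m-st['tool_pos']; c,d=np.cos(q[2]),np.sin(q[2])
    print('gap',np.linalg.norm(a-b).round(4),'pt',m.round(4),'rel TCP row x,y,z',(c*e[0]+d*e[1]).round(4),(-d*e[0]+c*e[1]).round(4),e[2].round(4))
print(st['tool_pos'],st['opening'],st['contact_force'])
E
```

```text
gap 0.0019 pt [ 0.5087 -0.0335  0.1099] rel TCP row x,y,z -0.0093 -0.0077 0.0227
gap 0.0002 pt [ 0.5103 -0.0328  0.1092] rel TCP row x,y,z -0.0076 -0.0073 0.022
gap 0.0006 pt [ 0.5034 -0.018   0.1122] rel TCP row x,y,z -0.011 0.0087 0.025
[ 0.51605129 -0.02396068  0.08723512] 0.0034151574954784827 [-0.72355778  0.18899133 -0.30733916]
```

The visible finger end is 22 mm above the TCP, so it stands near z≈110 mm. That fits with no contact force and an unmoved paddle. I'll back off in front of the row, lower the hand there and look again.

>>> step_arm --pt "2 0 0 0 0 0 1" --pt "2 0 0 0 0 0 1" --pt "0 0 1 0 0 0 1" --pt "0 0 1 0 0 0 1" --pt "0 0 1 0 0 0 1" --pt "0 0 0 0 0 0 1"

```text
clock: 5.68
tool_pos: [0.4764, -0.0327, 0.0561]
eef_rot: [-0.111, 0.994, 0.0, -0.001]
contact_force: [0.8, 0.5, -0.0]
opening: 0.004
finger_force: 0.0
```

```bash
python3 go.py -35 -42 33; python3 - <<'E'
from h import *
s=snap('scene','s4'); snap('wrist','w4'); crop('s4',270,205,160,120,4); crop('w4',180,180,270,200,2.4)
a=cv2.imread('pics/s4_c.png');b=cv2.imread('pics/w4_c.png')
# stack: side by side within 800x600
a=cv2.resize(a,(400,300));b2=cv2.resize(b,(405,300))
big=cv2.resize(cv2.imread('pics/s4.png')[225:345,290:430],(400,343))
c=np.zeros((345,800,3),np.uint8); c[:343,:400]=big; c[:300,400:]=b2[:,:400]; cv2.imwrite('pics/m4.png',c)
E
```

```text
clock 5.67 now row xy tip mm -52.4 -41.3 39.1 F [ 0.8  0.5 -0. ] tilt [-0.001  0.    -1.   ]
shift tool cm [-1.74 -0.07  0.61] turn z -0.1 open 0.003625045948565316
```

View pics/m4.png

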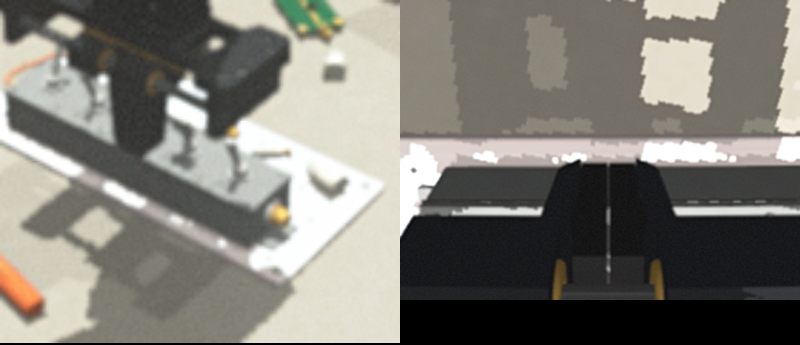

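This is my tenth and last picture view. It shows the finger in front of the attenuator, its lower end at about (140,155) in the left panel, clear of the handles, and the tip edge at (605,160) in the right panel. I'll work from numbers from here on.

```bash
python3 - <<'E'
from h import *
s=load('s4'); q=np.load('p.npy'); c,d=np.cos(q[2]),np.sin(q[2])
W=lambda x,y,z:np.array([q[0]+(c*x-d*y)/1e3,q[1]+(d*x+c*y)/1e3,z/1e3])
for z in(39,60,70,78,90): print(z,((proj(s,[W(-61,-49,z),W(-61,-34,z),W(-43,-49,z)])-[290,225])*2.857).round().tolist())
print('body corners at TCP+47: ',((proj(s,[W(-90,-135,103),W(-15,-135,103),W(-90,-135,142),W(-15,-135,142)])-[290,225])*2.857).round().tolist())
# dark mask profile of finger
g=cv2.cvtColor(s['pixels'],cv2.COLOR_RGB2GRAY)
for v in range(268,292,2): print(v,g[v,326:362:2].tolist())
E
```

```text
39 [[140.0, 201.0], [122.0, 192.0], [156.0, 187.0]]
60 [[139.0, 176.0], [122.0, 168.0], [156.0, 163.0]]
70 [[139.0, 165.0], [122.0, 156.0], [156.0, 151.0]]
78 [[139.0, 155.0], [121.0, 146.0], [156.0, 142.0]]
90 [[139.0, 141.0], [121.0, 132.0], [156.0, 127.0]]
body corners at TCP+47:  [[220.0, 201.0], [290.0, 141.0], [222.0, 150.0], [293.0, 91.0]]
268 [205, 184, 60, 51, 56, 52, 59, 52, 52, 54, 57, 143, 130, 95, 136, 187, 254, 255]
270 [203, 184, 70, 51, 58, 57, 54, 57, 60, 54, 55, 163, 181, 124, 85, 99, 178, 211]
272 [188, 192, 83, 53, 61, 58, 57, 52, 55, 57, 62, 183, 205, 191, 119, 99, 182, 198]
274 [116, 162, 104, 51, 57, 52, 59, 59, 53, 55, 105, 191, 202, 205, 148, 122, 215, 204]
276 [78, 77, 82, 63, 58, 57, 55, 54, 60, 117, 185, 203, 205, 207, 134, 118, 178, 205]
278 [74, 79, 76, 79, 70, 57, 57, 68, 152, 193, 200, 189, 177, 166, 117, 134, 188, 206]
280 [77, 77, 80, 72, 76, 80, 72, 122, 180, 204, 192, 184, 125, 99, 97, 123, 174, 201]
282 [76, 79, 75, 76, 79, 75, 73, 73, 96, 147, 192, 195, 159, 136, 106, 113, 167, 203]
284 [76, 78, 84, 79, 79, 78, 80, 76, 74, 77, 103, 142, 192, 201, 162, 162, 195, 198]
286 [111, 78, 75, 80, 75, 74, 75, 81, 79, 81, 73, 69, 106, 155, 192, 204, 192, 189]
288 [178, 194, 150, 82, 69, 78, 75, 75, 79, 79, 82, 75, 80, 73, 101, 143, 172, 187]
290 [229, 255, 255, 213, 109, 80, 74, 77, 77, 78, 80, 79, 75, 81, 77, 74, 99, 148]
```

The scene picture agrees: the tip is 22 mm above the TCP (z≈78 now) and centred on the tool axis. The body also sits correspondingly higher. I'll lower 8 mm and push, watching the force.

>>> step_arm --pt "0 0 0.8 0 0 0 1" --pt "-0.8 0 0 0 0 0 1" --pt "-0.8 0 0 0 0 0 1" --pt "0 0 0 0 0 0 1"

```text
clock: 6.28
tool_pos: [0.4935, -0.029, 0.0494]
eef_rot: [-0.111, 0.994, 0.0, 0.001]
contact_force: [-0.3, -0.5, -0.8]
opening: 0.006
finger_force: 0.0
```

>>> step_arm --pt "-0.3 0 0 0 0 0 1" --pt "-0.3 0 0 0 0 0 1"

```text
clock: 6.52
tool_pos: [0.498, -0.0281, 0.0493]
eef_rot: [-0.111, 0.994, 0.0, -0.0]
contact_force: [-0.0, 0.6, -0.0]
opening: 0.005
finger_force: 0.0
```

>>> step_arm --pt "-0.3 0 0 0 0 0 1"

```text
clock: 6.65
tool_pos: [0.501, -0.0274, 0.0493]
eef_rot: [-0.111, 0.994, 0.0, 0.0]
contact_force: [-0.6, -0.6, -0.2]
opening: 0.008
finger_force: 0.0
```

>>> step_arm --pt "-0.3 0 0 0 0 0 1"

```text
clock: 6.78
tool_pos: [0.5029, -0.027, 0.0491]
eef_rot: [-0.111, 0.994, -0.0, -0.001]
contact_force: [-3.8, 0.0, 1.1]
opening: 0.004
finger_force: 1.8
```

>>> step_arm --pt "-0.2 0 0 0 0 0 1" --pt "0 0 0 0 0 0 1"

```text
clock: 7.02
tool_pos: [0.5044, -0.0268, 0.0491]
eef_rot: [-0.111, 0.994, -0.0, -0.001]
contact_force: [-4.3, -1.5, 2.9]
opening: 0.007
finger_force: 2.1
```

```bash
python3 go.py -6 -42 31
```

```text
clock 7.03 now row xy tip mm -23.8 -41.7 32.1 F [-4.3 -1.5  2.9] tilt [-0.002 -0.001 -1.   ]
shift tool cm [-1.78 -0.02  0.11] turn z -0.2 open 0.007241277574184549
```

Contact came where predicted, at about 4 N. I'll continue gently.

>>> step_arm --pt "-0.3 0 0 0 0 0 1"

```text
clock: 7.15
tool_pos: [0.508, -0.026, 0.0492]
eef_rot: [-0.111, 0.994, -0.0, -0.001]
contact_force: [-2.5, -1.5, 2.4]
opening: 0.006
finger_force: 1.5
```

>>> step_arm --pt "-0.3 0 0 0 0 0 1"

```text
clock: 7.28
tool_pos: [0.5128, -0.0248, 0.0493]
eef_rot: [-0.111, 0.994, 0.0, 0.001]
contact_force: [-1.3, -0.7, 0.5]
opening: 0.004
finger_force: 0.6
```

>>> step_arm --pt "-0.3 0 0 0 0 0 1"

```text
clock: 7.4
tool_pos: [0.5166, -0.0238, 0.0494]
eef_rot: [-0.111, 0.994, 0.0, 0.002]
contact_force: [0.4, 0.6, 0.1]
opening: 0.004
finger_force: 0.0
```

>>> step_arm --pt "-0.3 0 0 0 0 0 1" --pt "0 0 0 0 0 0 1"

```text
clock: 7.65
tool_pos: [0.5185, -0.0233, 0.0493]
eef_rot: [-0.111, 0.994, 0.0, 0.001]
contact_force: [0.0, 0.0, -0.3]
opening: 0.001
finger_force: 0.0
```

```bash
python3 go.py -6 -42 31
```

```text
clock 7.65 now row xy tip mm -9.3 -41.5 32.3 F [ 0.   0.  -0.3] tilt [ 0.002  0.001 -1.   ]
shift tool cm [-0.33 -0.05  0.13] turn z -0.2 open 0.0011107016680943253
```

The force fell to zero, so it has snapped over. I'll withdraw up and verify with image code before the second toggle.

>>> step_arm --pt "1.5 0 0 0 0 0 1" --pt "2 0 0 0 0 0 1" --pt "0 0 -4 0 0 0 1" --pt "0 0 -4 0 0 0 1" --pt "0 4.2 0 0 0 0 1" --pt "0 4.2 0 0 0 0 1" --pt "0 4.2 0 0 0 0 1" --pt "0 0 0 0 0 0 1"

```text
clock: 8.65
tool_pos: [0.4552, 0.0957, 0.1294]
eef_rot: [-0.114, 0.993, 0.001, 0.001]
contact_force: [1.0, -0.1, 0.5]
opening: 0.008
finger_force: 0.0
```

```bash
cat > chk.py <<'E'
from h import *
import sys
# correlate sampled brightness along the handle line (in vs out) for each switch in a picture
def chk(s):
    q=np.load('p.npy'); c,d=np.cos(q[2]),np.sin(q[2]); g=cv2.GaussianBlur(cv2.cvtColor(s['pixels'],cv2.COLOR_RGB2GRAY),(0,0),.7).astype(np.float32)
    for y in(84,42,0,-42,-84):
        o=[]
        for sg in(-1,1):
            L=np.array([[sg*14*k,y,48+33*k] for k in(.5,.65,.8,.95)])
            P=np.c_[q[0]+(c*L[:,0]-d*L[:,1])/1e3,q[1]+(d*L[:,0]+c*L[:,1])/1e3,L[:,2]/1e3]
            u=proj(s,P).astype(np.float32); o.append(cv2.remap(g,u[:,:1],u[:,1:],1).ravel().round().astype(int).tolist())
        print(y,'front',o[0],'back',o[1])
E
python3 - <<'E'
from chk import *
chk(load('scene0')); print(); snap('scene','s5'); chk(load('s5'))
snap('wrist','w5')
# change map between scene0 and s5 near paddle
a=cv2.cvtColor(load('scene0')['pixels'],cv2.COLOR_RGB2GRAY)[256:290,340:372:2];b=cv2.cvtColor(load('s5')['pixels'],cv2.COLOR_RGB2GRAY)[256:290,340:372:2]
print(a[::2]);print(b[::2])
E
python3 go.py 50 84 140
```

```text
84 front [171, 181, 201, 204] back [143, 146, 152, 194]
42 front [116, 118, 163, 227] back [230, 229, 251, 221]
0 front [117, 116, 154, 204] back [250, 251, 250, 222]
-42 front [99, 108, 155, 215] back [250, 251, 251, 251]
-84 front [115, 120, 162, 176] back [252, 251, 251, 223]

84 front [177, 185, 209, 212] back [148, 150, 158, 202]
42 front [118, 121, 169, 232] back [235, 234, 253, 227]
0 front [120, 118, 158, 211] back [253, 253, 252, 228]
-42 front [190, 197, 208, 233] back [150, 150, 154, 220]
-84 front [119, 124, 167, 182] back [254, 252, 253, 228]
[[248 252 251 251 251 251 251 251 252 252 249 231 215 201 201 202]
 [252 251 252 251 252 251 251 251 251 251 252 252 250 236 222 204]
 [236 251 252 252 251 251 251 251 251 251 251 251 251 252 251 229]
 [181 186 229 250 253 251 251 251 251 251 251 251 251 251 252 243]
 [180 187 182 184 216 244 251 251 251 252 251 251 252 251 254 237]
 [189 193 191 191 165 139 205 242 252 252 251 251 252 253 217 116]
 [157 178 189 185 186 126  90 126 175 246 250 237 252 192 191 146]
 [147 184 187 190 193 171 118  82  93 163 200 215 151 115 165 193]
 [
[... 1198 characters left out ...]
5 157]
 [193 198 195 196 190 193 191 204 186 164 184 197 193 189 180 220]
 [197 196 195 195 191 196 195 169 183 148 117 138 172 200 179 114]
 [167 188 193 195 194 195 196 154 150 172 164 146 156 190 196 133]
 [ 97 168 195 196 196 190 184 159 169 173 190 198 194 194 196 177]
 [ 81  98 148 182 197 192 193 193 195 193 192 194 191 193 191 187]
 [ 76  78  85 102 147 181 195 195 194 191 192 195 196 196 192 198]
 [ 78  81  83  72  81 103 146 181 193 189 182 196 194 194 196 199]
 [ 77  82  82  81  79  81  78 104 147 168 180 194 189 180 186 158]]
clock 8.75 now row xy tip mm -45.0 84.4 112.2 F [-0.6 -0.4 -0.3] tilt [ 0. -0. -1.]
shift tool cm [-9.5  -0.02 -2.78] turn z -0.1 open 0.0016438649108411099
```

Paddle confirmed fully back: its brightness profile now matches bat_in's, and the other three are unchanged. Next, over and behind bat_in.

>>> step_arm --pt "-3.2 0 0 0 0 0 1" --pt "-3.2 0 0 0 0 0 1" --pt "-3.1 0 0 0 0 0 1" --pt "0 0 2.7 0 0 0 1" --pt "0 0 2.7 0 0 0 1" --pt "0 0 2.6 0 0 0 1" --pt "0 0 0 0 0 0 1"

```text
clock: 9.62
tool_pos: [0.5472, 0.11, 0.0476]
eef_rot: [-0.11, 0.994, -0.001, -0.002]
contact_force: [-0.5, -0.1, -0.2]
opening: 0.006
finger_force: 0.0
```

```bash
python3 go.py 34 84 32
```

```text
clock 9.62 now row xy tip mm 48.3 82.0 30.6 F [-0.5 -0.1 -0.2] tilt [-0.004 -0.002 -1.   ]
shift tool cm [ 1.44  0.19 -0.14] turn z -0.3 open 0.006236538776884893
```

>>> step_arm --pt "0.7 0.2 -0.1 0 0 0 1" --pt "0.7 0 0 0 0 0 1" --pt "0 0 0 0 0 0 1"

```text
clock: 10.0
tool_pos: [0.5338, 0.111, 0.0511]
eef_rot: [-0.111, 0.994, -0.0, 0.0]
contact_force: [-0.3, 0.8, -0.5]
opening: 0.005
finger_force: 0.0
```

>>> step_arm --pt "0.3 0 0 0 0 0 1" --pt "0.3 0 0 0 0 0 1"

```text
clock: 10.25
tool_pos: [0.5284, 0.11, 0.0504]
eef_rot: [-0.111, 0.994, 0.0, 0.0]
contact_force: [1.2, -0.0, -0.2]
opening: 0.006
finger_force: 0.0
```

>>> step_arm --pt "0.3 0 0 0 0 0 1"

```text
clock: 10.38
tool_pos: [0.5253, 0.1093, 0.0502]
eef_rot: [-0.111, 0.994, 0.0, 0.0]
contact_force: [-0.2, 0.1, -0.1]
opening: 0.004
finger_force: 0.0
```

>>> step_arm --pt "0.2 0 0 0 0 0 1"

```text
clock: 10.5
tool_pos: [0.5235, 0.1089, 0.0502]
eef_rot: [-0.111, 0.994, 0.0, 0.0]
contact_force: [1.9, 0.0, -0.1]
opening: 0.011
finger_force: 0.9
```

>>> step_arm --pt "0.3 0 0 0 0 0 1"

```text
clock: 10.62
tool_pos: [0.5224, 0.1087, 0.0506]
eef_rot: [-0.111, 0.994, 0.001, 0.002]
contact_force: [4.2, -0.1, 2.1]
opening: 0.008
finger_force: 2.0
```

```bash
python3 go.py 6 84 32
```

```text
clock 10.62 now row xy tip mm 23.9 86.3 33.6 F [ 4.2 -0.1  2.1] tilt [ 0.004  0.001 -1.   ]
shift tool cm [ 1.79 -0.24  0.15] turn z -0.2 open 0.007519701929593261
```

>>> step_arm --pt "0.3 0 0 0 0 0 1"

```text
clock: 10.75
tool_pos: [0.5198, 0.1082, 0.0509]
eef_rot: [-0.111, 0.994, 0.001, 0.002]
contact_force: [4.6, -0.5, 3.3]
opening: 0.005
finger_force: 2.0
```

>>> step_arm --pt "0.3 0 0 0 0 0 1"

```text
clock: 10.88
tool_pos: [0.5151, 0.1071, 0.0505]
eef_rot: [-0.111, 0.994, 0.0, 0.001]
contact_force: [1.9, 0.7, 1.1]
opening: 0.005
finger_force: 1.0
```

>>> step_arm --pt "0.3 0 0 0 0 0 1"

```text
clock: 11.0
tool_pos: [0.51, 0.1058, 0.0499]
eef_rot: [-0.111, 0.994, -0.0, -0.001]
contact_force: [-1.0, -0.4, -0.9]
opening: 0.005
finger_force: 0.0
```

>>> step_arm --pt "0.3 0 0 0 0 0 1"

```text
clock: 11.12
tool_pos: [0.5068, 0.1049, 0.0497]
eef_rot: [-0.111, 0.994, -0.0, -0.002]
contact_force: [0.5, -0.2, 0.3]
opening: 0.006
finger_force: 0.0
```

>>> step_arm --pt "0.3 0 0 0 0 0 1" --pt "0 0 0 0 0 0 1"

```text
clock: 11.38
tool_pos: [0.5051, 0.1047, 0.05]
eef_rot: [-0.111, 0.994, -0.0, -0.001]
contact_force: [-0.0, -0.4, 0.8]
opening: 0.007
finger_force: 0.0
```

```bash
python3 go.py 6 84 32
```

```text
clock 11.38 now row xy tip mm 6.1 86.2 33.0 F [-0.  -0.4  0.8] tilt [-0.001 -0.    -1.   ]
shift tool cm [ 0.01 -0.22  0.1 ] turn z -0.2 open 0.007365520909468008
```

Snapped over. I'll withdraw back and up, then clear of the row.

>>> step_arm --pt "-1.5 0 0 0 0 0 1" --pt "-2 0 0 0 0 0 1" --pt "0 0 -4 0 0 0 1" --pt "0 0 -4 0 0 0 1" --pt "0 0 -4 0 0 0 1" --pt "0 4 0 0 0 0 1" --pt "0 4 0 0 0 0 1" --pt "0 0 0 0 0 0 1"

```text
clock: 12.38
tool_pos: [0.5211, 0.1951, 0.1705]
eef_rot: [-0.114, 0.993, 0.002, 0.0]
contact_force: [0.8, -0.1, 0.0]
opening: 0.004
finger_force: 0.0
```

```bash
python3 - <<'E'
from chk import *
s=snap('scene','s6'); chk(s); 
# loose parts unchanged? difference to start picture inside the region of plate/short/adaptor/wrench
a=load('scene0')['pixels'].astype(int);d=np.abs(s['pixels'].astype(int)-a).max(2)
for n,(u0,v0,u1,v1) in dict(load_pad=(375,275,415,295),short=(400,238,416,256),wrench=(250,285,310,338),adaptor=(370,355,412,382)).items(): print(n,(d[v0:v1,u0:u1]>50).mean().round(3))
st=r.get_state(); print(st['clock'],st['tool_pos'],st['contact_force'])
E
```

```text
84 front [93, 96, 128, 173] back [199, 204, 210, 211]
42 front [96, 104, 162, 230] back [213, 231, 253, 226]
0 front [120, 119, 157, 208] back [252, 253, 252, 229]
-42 front [190, 197, 208, 233] back [150, 151, 152, 221]
-84 front [119, 124, 168, 184] back [254, 252, 253, 228]
load_pad 0.0
short 0.0
wrench 0.674
adaptor 0.0
12.425 [0.52177391 0.19210565 0.17021919] [0.64382358 0.05795786 0.46490979]
```

```bash
python3 - <<'E'
from h import *
for f in('scene0','s6'):
    h=cv2.cvtColor(load(f)['pixels'],cv2.COLOR_RGB2HSV)[285:340,250:310]; m=(h[...,0]<14)&(h[...,1]>150); print(f,m.sum(),np.argwhere(m).mean(0).round(1))
r.finish_job()
E
```

```text
scene0 216 [34.4 38.5]
s6 188 [33.8 38.9]
the job is handed in; nothing more can be done
```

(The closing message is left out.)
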